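# Swing the indexed magnifier over the circuit board and lock it

### The job

Swing the bench magnifier over the circuit board and lock it there. Pull the plunger's wing knob up and twist it clockwise to hold the plunger out, swing the arm against its return spring until the lens is over the circuit board, then, still holding it, twist the knob back so that the plunger goes fully home in the hole on that side, and let go. Leave the circuit board and the parts tray where they lie.

Things in the scene. Friction and masses are not known exactly. Their poses are not given: they have to be found in the camera images.
- swivel_base: fixed foot of the bench magnifier, 130 mm wide and grey, under a bare steel index plate 150x170 mm whose top is 60 mm above the bench. Origin: on the bench under the arm's vertical pivot axis; z up. At the start the arm points along this body's -x, roughly to the robot; y is to the robot's left. Three 10.5 mm index holes lie 100 mm from the axis: along -x and 40 degrees to either side.
- hole_left (a point): mouth of the left index hole (base frame x -77, y +64, z 60 mm). The plunger's pin drops in when within about 2 mm of the hole's centre; untwisted elsewhere it stands on the plate at a lift of 0.005 to 0.006.
- hole_right (a point): mouth of the right index hole (base frame x -77, y -64, z 60 mm)
- swivel_arm (a joint): angle of the dark steel arm (26 mm wide, top 76 mm above the bench) about the pivot, rad; 0 = middle, where it starts locked; + = counter-clockwise from above: right hole +0.698, left hole -0.698, stops at +-0.85. A torsion spring (0.3 N m/rad, 2 N at the knob at a side hole) swings it back to 0 unless it is held or locked. Locked, it has 0.02 rad of play.
- lens_center (a point): centre of the magnifier lens at the end of the arm: black ring of 94 mm outer diameter, 65 to 75 mm above the bench, 210 mm from the pivot axis. At a side hole it stands over whatever lies on that side.
- plunger (a joint): lift of the spring plunger on the arm, 100 mm from the pivot, m: 0 = home, its round-nosed 8 mm pin 6 mm deep in a hole; 0.013 = right up. Spring force 5 N at 0, 8 N at the top. Below 0.008 a cross pin in the collar's slot bars twisting; lifted and twisted it rests on the collar, held out at 0.008. While gripped, the knob goes down only as far as the gripper does.
- plunger_knob (a joint): twist of the wing knob relative to the arm, rad: 0 = home (0.15 of play), wing across the arm; grows clockwise from above, stop at 1.4, the wing then nearly along the arm. From about 0.6 on it holds the plunger out; twisted back under about 0.2 the cross pin can drop into its slot. It turns lightly.
- knob_grip (a point): centre of the plunger's wing knob, on the plunger's axis: black upright wing 40 mm long, 10 mm thick, 24 mm high, its centre 120 mm above the bench when the plunger is home; its y axis lies along the wing, x across its thickness, z up. The steel collar below it (31 mm across) ends 95 mm above the bench.
- circuit_board: small loose circuit board with parts on it, 60x85x12 mm, flat on the bench at one side of the arm (left or right), roughly where the lens comes at that side's hole, within 15 mm or so. Origin: centre of its underside.
- parts_tray: loose open light-grey parts tray with one partition, 70x110x20 mm, on the bench at the other side of the arm. Origin: centre of its underside.
There are look-alikes about, which are no part of the job. What is shaped like the circuit_board but green or orange is not meant.

How it is judged:
By the outcome, as a careful person would: the job done as asked, in the order asked, and still so for the second after the job is handed in, with the robot touching nothing.
It also fails if it takes over 42 s, if anything falls off the work surface, if the arm or the gripper's body presses on something with over 40 N, if the wrist force passes 120 N, or if a joint passes its speed limit or range.

### The arm

A 7-joint arm with a two-finger parallel gripper is mounted at the origin on a cart in front of the work surface, level with it; the furniture and walls round the work are solid. World frame = base frame: x ahead of the robot, y to its left, z up, the work surface at z = 0. Lengths are in m, angles in rad, forces in N, time in s.
With the tool pointing down it reaches from about 0.35 to 0.9 m from the base axis. Payload 8.1 kg.
Tool frame: the origin (TCP) lies at the very end of the fingers, on their centre line; the grasp point (between the pads) lies 19 mm behind it; z points along the fingers, y is the line along which they close (so a half turn about z gives the same grasp; the last joint's range is limited). The gripper opens to 92 mm and grips with 3 to 60 N. Pads are 19 mm wide; open, the fingers measure 130 mm over their backs; the gripper's body (75 mm by 190 mm) begins 47 mm behind the grasp point.
Start: joints at [-1.352, 0.434, 0.025, 1.573, -0.012, 1.134, -0.075], TCP at [0.198, 0.593, 0.189] pointing down, gripper open.
Joint ranges: [-2.62, 2.62], [-0.44, 2.09], [-1.27, 1.32], [0.08, 2.57], [-1.32, 4.46], [0.12, 2], [-2.74, 2.74]. Speed limits (rad/s): [2.22, 2.22, 3.01, 3.01, 3.14, 3.14, 3.14].

### API

Orientations are given as a rotation vector (axis times angle).
In Python, from cell import arm gives the robot as it stands.
- The arm moves only by the tool jog_arm, never from a script. Its argument "rows" is a list of rows, each a list of 3 entries, a list of its own where there are three numbers: the shift along the world's x, y, z in cm, then the turn, a rotation vector about the world's x, y, z in degrees, then the opening, from 0 (shut) to 1 (fully open). A call has 1 to 8 rows; each row is the pose to reach, as a shift and turn from the pose commanded when the call began; what a row does not reach only later rows make up. A row lasts 1/8 s, in which the tool goes at most 62.5 mm and 10.7 degrees, less where a joint would pass 70% of its speed; a pose out of reach is approached as far as the arm can. A call with a gripper value outside its range is refused whole. The fingers move at their own pace and stop on an object; "newtons" is the grip in N (left out, the last holds). Time passes only in rows, so rows that repeat a pose let the fingers close. It gives the time, the measured TCP pose, the force, the opening and the grip force at its end, in the units of the state.
- arm.observe(): the state, without advancing time (a new reading comes with each control period).
- arm.get_image(name): name is "side" or "top" or "wrist"; returns a dict with "img" (384x512x3 uint8, red, green, blue), "depth" (384x512 float32, m along the optical axis (not along the pixel's ray), 0 where there is no reading), "fx", "fy", "cx", "cy" (pixels), "rvec" (rotation vector, rad) and "tvec" (3), from world to camera coordinates, as OpenCV has them; the wrist camera has in their place "mount" (4x4, takes a point from camera to tool coordinates, whose origin is the TCP and whose axes are the flange's). Camera axes: x right, y down, z forward; pixel columns grow to the right and rows downward; lengths in m; the calibration is good to about 2 mm. The wrist camera is an equidistant fisheye: a pixel r from the principal point sees the ray r / f radians off the axis. A picture is of the moment at which its call begins: read the wrist's pose just before it.
- arm.sign_off(): hands the job in; it is judged then, once.
The state is a dict: "clock": time; "joints": joint angles; "dq": joint speeds; "joint_efforts": joint torques, N m; "position": TCP position; "ee_rot": TCP orientation; "force": force on the tool from outside, world axes, zero at the start; "ft_torque": the same for the moment, N m; "width": opening from 0.0 (shut) to 1.0 (fully open); "gripper_force": force on a finger pad.
Only numpy, scipy, OpenCV 4.12 (cv2) and the standard library are available. Lean on these libraries where they do the work, as an engineer would, in place of code of your own. Each camera call takes 0.05 s, during which the arm holds its last target. There are 200 camera calls.

## Working session

There is one attempt and no reset: what is moved stays moved. The work goes in short steps, Python scripts to look and compute and a tool call to move; the robot and the scene stay as the last step left them, time stands still between calls to the robot, and variables do not carry over. Pictures are saved under pics/ and viewed, at most 10 in all, crops included, and the job is handed in when it is done.

Besides the shell and the picture viewer there is one more tool, called after "Request:" as name(argument=value, ...) on one line, values as JSON. jog_arm: Moves the arm, as the interface text tells. Its arguments: {"type":"object","properties":{"rows":{"type":"array","items":{"type":"array"}},"newtons":{"type":"number"}},"required":["rows"]}

```bash
mkdir -p pics; ls; cat > h.py <<'E'
import numpy as np, cv2
from cell import arm
def grab(n):
    return arm.get_image(n)
def cloud(d):
    z=d["depth"].astype(float);v,u=np.mgrid[:z.shape[0],:z.shape[1]]
    P=np.stack([(u-d["cx"])/d["fx"]*z,(v-d["cy"])/d["fy"]*z,z],-1)
    R=cv2.Rodrigues(np.array(d["rvec"],float))[0]
    return (P-np.array(d["tvec"]).ravel())@R
E
python3 - <<'E'
from h import *
for n in("top","side"):
    d=grab(n);cv2.imwrite(f"pics/{n}0.png",d["img"][:,:,::-1]);np.savez(f"{n}0.npz",**d)
o=arm.observe();print(o["clock"],o["position"],o["ee_rot"],o["width"])
E
```

```text
pics
0.1 [0.19755022 0.59242668 0.18873182] [-5.03334776e-01 -3.10091178e+00  2.18138228e-03] 1.0037261302800897
```

View pics/top0.png

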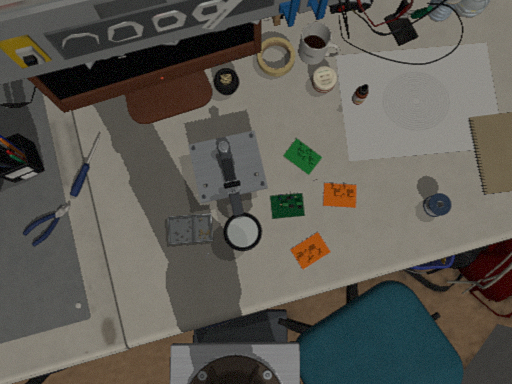

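View pics/side0.png

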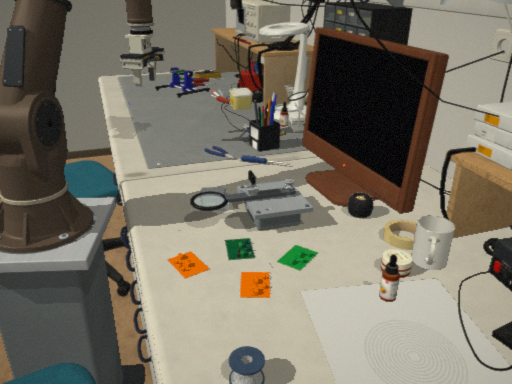

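The top view shows the tray left of the arm at (190,230), and the dark green board right of it at (288,205). Lens is at (242,231), knob near (233,184). The target is therefore the right hole, with a swing of +0.698.

```bash
python3 - <<'E'
from h import *
d=dict(np.load("top0.npz"));P=cloud(d);im=d["img"]
print(d["fx"],d["tvec"])
z=P[...,2]
H=cv2.cvtColor(im,cv2.COLOR_RGB2HSV)
roi=np.zeros(z.shape,bool);roi[120:255,160:310]=1
# plate, z~60
m=roi&(abs(z-.06)<.005);
r=cv2.minAreaRect(P[m][:,:2].astype(np.float32));print("plate",r,m.sum())
# knob top
m=roi&(z>.115)&(z<.15);print("knob",m.sum(),P[m].mean(0),np.argwhere(m)[:,::-1].mean(0));
print(cv2.minAreaRect(P[m][:,:2].astype(np.float32)))
m=roi&(z>.075)&(z<.15);m[:,:]&=True
for v,u in np.argwhere(roi&(z>.1)): print(u,v,P[v,u].round(3),im[v,u])
# lens ring
g=(im.max(-1)<60)&roi;g[:212]=0
g[:,:215]=0;g[:,270:]=0
n,l,s,c=cv2.connectedComponentsWithStats(g.astype(np.uint8));k=1+s[1:,4].argmax();mm=l==k
pts=P[mm];print("lens z",np.median(pts[:,2]));(cx,cy),rr=cv2.minEnclosingCircle(pts[pts[:,2]>.055][:,:2].astype(np.float32));print("lens",cx,cy,rr)
m=roi&(H[...,0]>40)&(H[...,0]<85)&(H[...,1]>100);m[:185]=0
print("board",cv2.minAreaRect(P[m][:,:2].astype(np.float32)),P[m].mean(0),im[m].mean(0))
cv2.imwrite("pics/topc.png",cv2.resize(im[120:260,160:310,::-1],None,fx=5,fy=4.2,interpolation=cv2.INTER_CUBIC)[:600])
E
```

```text
483.13808239536814 [-0.06193576  0.52351549  1.17452901]
plate ((0.5860744714736938, 0.014369919896125793), (0.1520264446735382, 0.1700541377067566), 12.387736320495605) 3265
knob 89 [0.52800694 0.00125073 0.13052415] [232.01123596 183.87640449]
((0.5289987325668335, 0.0016028061509132385), (0.010639477521181107, 0.03951047733426094), 12.751181602478027)
280 124 [ 0.343 -0.038  1.24 ] [123 118 110]
197 125 [ 0.343 -0.038  1.24 ] [87 82 75]
274 125 [ 0.343 -0.038  1.24 ] [133 126 115]
225 127 [ 0.343 -0.038  1.24 ] [82 80 73]
298 127 [ 0.343 -0.038  1.24 ] [133 129 118]
221 129 [ 0.343 -0.038  1.24 ] [79 77 74]
295 129 [ 0.343 -0.038  1.24 ] [128 122 115]
195 130 [ 0.343 -0.038  1.24 ] [83 82 75]
279 131 [ 0.343 -0.038  1.24 ] [130 124 113]
305 131 [ 0.343 -0.038  1.24 ] [132 128 118]
291 132 [ 0.343 -0.038  1.24 ] [127 123 115]
222 133 [ 0.343 -0.038  1.24 ] [83 80 75]
225 134 [ 0.343 -0.038  1.24 ] [81 77 69]
223 141 [0.637 0.024 0.104] [105 105 108]
224 142 [0.636 0.022 0.101] [82 88 86]
225 142 [0.635 0.019 0.103] [100 103 104]
169 143 [ 0.343 -0.038  1.24 ] [126 124 109]
219 143 
[... 7803 characters left out ...]
38  1.24 ] [130 132 125]
176 236 [ 0.343 -0.038  1.24 ] [79 80 77]
271 236 [ 0.343 -0.038  1.24 ] [130 125 113]
167 237 [ 0.343 -0.038  1.24 ] [65 64 55]
288 239 [ 0.343 -0.038  1.24 ] [137 133 121]
171 245 [ 0.343 -0.038  1.24 ] [61 56 53]
288 247 [ 0.343 -0.038  1.24 ] [135 130 119]
279 249 [ 0.343 -0.038  1.24 ] [131 126 117]
295 251 [ 0.343 -0.038  1.24 ] [165  80  20]
238 254 [ 0.343 -0.038  1.24 ] [111 109  99]
lens z 0.07452402269829425
lens 0.4053723216056824 -0.01856735534965992 0.06527592986822128
board ((0.4326540231704712, -0.078447625041008), (0.19712014496326447, 0.17942136526107788), 89.76012420654297) [ 0.48944058 -0.13272029  0.00848247] [14.26574501 52.88940092 28.46850998]
```

View pics/topc.png

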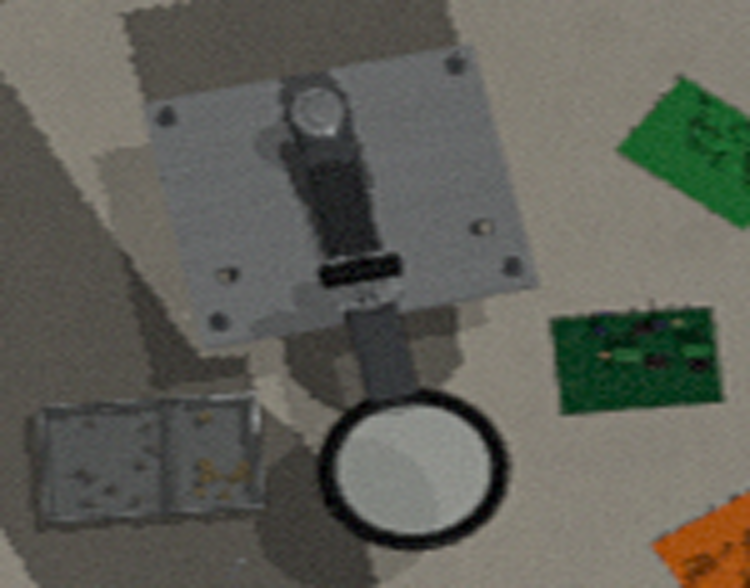

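The crop shows the wing across the arm at 12.5° base yaw, and pivot at (0.626,0.024). The right hole is visible at crop (482,228) and the dark green board at (638,360). Moving above the knob.

Request:
jog_arm(rows=[[[16,-29.5,0],[0,0,-30],1],[[16,-29.5,0],[0,0,-30],1],[[33.1,-59.1,0],[0,0,-59],1],[[33.1,-59.1,0],[0,0,-59],1],[[33.1,-59.1,0],[0,0,-59],1],[[33.1,-59.1,0],[0,0,-59],1],[[33.1,-59.1,0],[0,0,-59],1],[[33.1,-59.1,0],[0,0,-59],1]])

```text
clock: 1.1
position: [0.4421, 0.1546, 0.1895]
ee_rot: [-1.965, -2.451, -0.001]
force: [1.0, 0.5, 0.1]
width: 1.0
gripper_force: 0.0
```

Request:
jog_arm(rows=[[[4.3,-7.6,0],[0,0,0],1],[[8.6,-15.3,0],[0,0,0],1],[[8.6,-15.3,0],[0,0,0],1],[[8.6,-15.3,0],[0,0,0],1]])

```text
clock: 1.6
position: [0.5286, -0.0012, 0.1893]
ee_rot: [1.972, 2.443, -0.002]
force: [-0.6, 1.5, -1.0]
width: 0.998
gripper_force: 0.0
```

```bash
python3 - <<'E'
from h import *
o=arm.observe();d=grab("wrist");im=d["img"]
print(o["clock"],o["position"],o["ee_rot"],o["joints"])
cv2.imwrite("pics/w1.png",im[:,:,::-1])
M=np.array(d["mount"]);print(M.round(3),d["fx"],d["cx"],d["cy"])
v,u=np.mgrid[:384,:512];x=(u-d["cx"])/d["fx"];y=(v-d["cy"])/d["fy"];r=np.hypot(x,y)+1e-9
z=d["depth"].astype(float)
P=np.stack([x/r*np.tan(r)*z,y/r*np.tan(r)*z,z],-1)
T=P@M[:3,:3].T+M[:3,3]
R=cv2.Rodrigues(np.array(o["ee_rot"]))[0];W=T@R.T+np.array(o["position"])
m=(abs(W[...,2]-.130)<.008)&(im.max(-1)<80)&(abs(W[...,0]-.528)<.03)&(abs(W[...,1])<.04)&(z>0)
print(m.sum(),W[m].mean(0),np.argwhere(m)[:,::-1].mean(0));print(cv2.minAreaRect(W[m][:,:2].astype(np.float32)))
E
```

```text
1.6 [ 0.52855123 -0.00123555  0.18934639] [ 1.97246488e+00  2.44283176e+00 -2.14768846e-03] [-0.52696026  0.29411106  0.54917376  1.84111274 -0.17242437  1.05351277
  0.30095624]
[[-0.    -0.961 -0.275  0.074]
 [ 1.    -0.    -0.001 -0.   ]
 [ 0.001 -0.275  0.961 -0.195]
 [ 0.     0.     0.     1.   ]] 297.3186396354542 259.0589682135818 189.17863885244316
346 [0.52922132 0.00545881 0.1313034 ] [261.69075145 183.94508671]
((0.530193030834198, 0.0042391493916511536), (0.00791974738240242, 0.03654629737138748), 12.118614196777344)
```

View pics/w1.png

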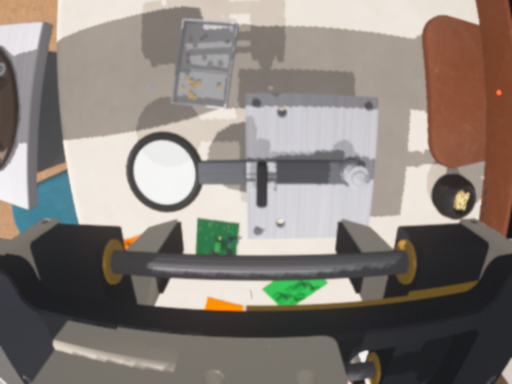

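The wrist view shows the wing at (262,184), holes at (282,112) and (281,223), pivot cap at (355,174). I cast rays to refine.

```bash
cat >> h.py <<'E'
def wray(d,o,u,v,h):
    x=(u-d["cx"])/d["fx"];y=(v-d["cy"])/d["fy"];r=np.hypot(x,y)+1e-9
    c=np.array([np.sin(r)*x/r,np.sin(r)*y/r,np.cos(r)])
    M=np.array(d["mount"]);R=cv2.Rodrigues(np.array(o["ee_rot"]))[0]
    D=R@M[:3,:3]@c;O=R@M[:3,3]+np.array(o["position"]);return O+D*(h-O[2])/D[2]
E
python3 - <<'E'
from h import *
o=arm.observe();d=grab("wrist");im=d["img"];g=cv2.cvtColor(im,cv2.COLOR_RGB2GRAY)
b=g[150:215,248:276]<45
ys,xs=np.nonzero(b);print(xs.min()+248,xs.max()+248,ys.min()+150,ys.max()+150)
for uu,vv in((262,ys.min()+150),(262,ys.max()+150)):
  for h in(.108,.132):print("wing end",h,wray(d,o,uu,vv,h).round(4))
for uu,vv in((282,112),(281,223)):
    w=g[vv-8:vv+9,uu-8:uu+9].astype(float);w=np.clip(np.median(w)-25-w,0,None);v,u=np.mgrid[:17,:17]
    p=(uu-8+(u*w).sum()/w.sum(),vv-8+(v*w).sum()/w.sum());print("hole",p,wray(d,o,*p,.06).round(4))
cv2.imwrite("pics/w1c.png",cv2.resize(im[90:250,230:390,::-1],(600,600),interpolation=cv2.INTER_CUBIC))
E
```

```text
Traceback (most recent call last):
ValueError: zero-size array to reduction operation minimum which has no identity
```

```bash
python3 - <<'E'
from h import *
o=arm.observe();d=grab("wrist");im=d["img"];g=cv2.cvtColor(im,cv2.COLOR_RGB2GRAY)
print(o["position"],g[150:215:4,262],g[184,248:276])
cv2.imwrite("pics/w1c.png",cv2.resize(im[90:250,230:390,::-1],(600,600),interpolation=cv2.INTER_CUBIC))
for uu,vv in((282,112),(281,223)):
    w=g[vv-8:vv+9,uu-8:uu+9].astype(float);w=np.clip(np.median(w)-25-w,0,None);v,u=np.mgrid[:17,:17]
    p=(uu-8+(u*w).sum()/w.sum(),vv-8+(v*w).sum()/w.sum());print("hole",p,wray(d,o,*p,.06).round(4))
for vv in(160,162,164,204,207): print(vv,wray(d,o,262,vv,.132).round(4))
E
```

```text
[0.52711394 0.00340263 0.18899873] [172 172 171 155  78  49  60  63  62  63  64  63  65  66  67  69 196] [142 141 131 122 118 120 126 131 126 105  77  65  63  63  61  63  62  61
  58  67  85 100 105 104 104 106 109 112]
hole (np.float64(282.66964285714283), np.float64(117.73363095238095)) [0.5383 0.0693 0.06  ]
hole (np.float64(280.1590062111801), np.float64(228.9944099378882)) [ 0.5658 -0.0573  0.06  ]
160 [0.5232 0.0315 0.132 ]
162 [0.5236 0.0298 0.132 ]
164 [0.5239 0.028  0.132 ]
204 [ 0.5319 -0.0075  0.132 ]
207 [ 0.5325 -0.0103  0.132 ]
```

View pics/w1c.png

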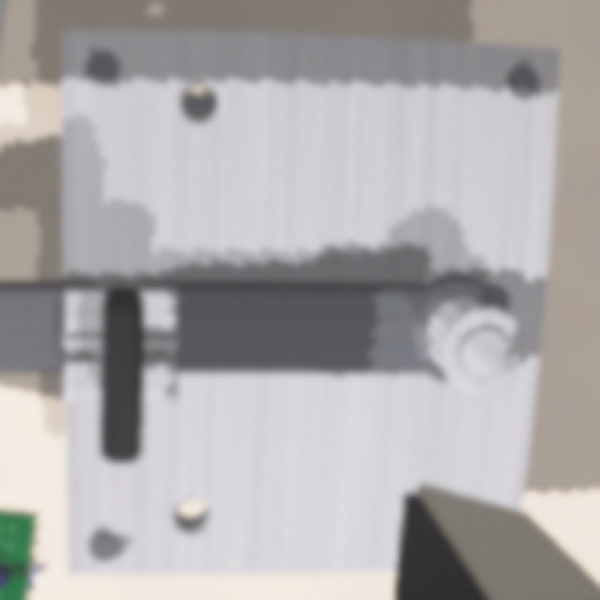

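The crop shows the wing, collar and both holes clearly. The holes agree with the top view to under 1 mm: pivot (0.6266,0.0233), knob (0.529,0.002). Descend and settle.

Request:
jog_arm(rows=[[[0,0,-3],[0,0,0],1],[[0,0,-3],[0,0,0],1],[[0,0,-3],[0,0,0],0.5],[[0,0,-3],[0,0,0],0.5],[[0,0,-3],[0,0,0],0.5]])

```text
clock: 2.38
position: [0.5279, 0.0036, 0.1601]
ee_rot: [1.964, 2.451, 0.002]
force: [-0.0, 0.5, -0.5]
width: 0.724
gripper_force: 0.0
```

Request:
jog_arm(rows=[[[0.1,-0.15,0],[0,0,0],0.5],[[0.1,-0.15,-2.8],[0,0,0],0.5],[[0.1,-0.15,-5.7],[0,0,0],0.5],[[0.1,-0.15,-5.7],[0,0,0],0.5],[[0.1,-0.15,-5.7],[0,0,0],0.5],[[0.1,-0.15,-5.7],[0,0,0],0.5]])

```text
clock: 3.12
position: [0.5294, 0.0019, 0.1036]
ee_rot: [1.965, 2.45, 0.002]
force: [-0.6, 0.2, 0.0]
width: 0.501
gripper_force: 0.0
```

Request:
jog_arm(rows=[[[0,0,0],[0,0,0],0],[[0,0,0],[0,0,0],0],[[0,0,0],[0,0,0],0],[[0,0,0],[0,0,0],0],[[0,0,0],[0,0,0],0],[[0,0,0],[0,0,0],0]], newtons=35)

```text
clock: 3.88
position: [0.5285, 0.0019, 0.1024]
ee_rot: [1.965, 2.451, -0.0]
force: [-0.8, 0.7, 0.1]
width: 0.007
gripper_force: 0.0
```

```bash
python3 - <<'E'
from h import *
o=arm.observe();print(o["width"],o["gripper_force"],o["position"])
d=grab("wrist");e=grab("side")
a=d["img"][90:290,180:380];b=e["img"][110:260,180:380]
cv2.imwrite("pics/w2.png",np.hstack([cv2.resize(a,(400,400)),cv2.resize(b,(400,400))])[:,:,::-1])
E
```

```text
0.006690492384593974 0.0 [0.52853702 0.00192419 0.10242024]
```

View pics/w2.png

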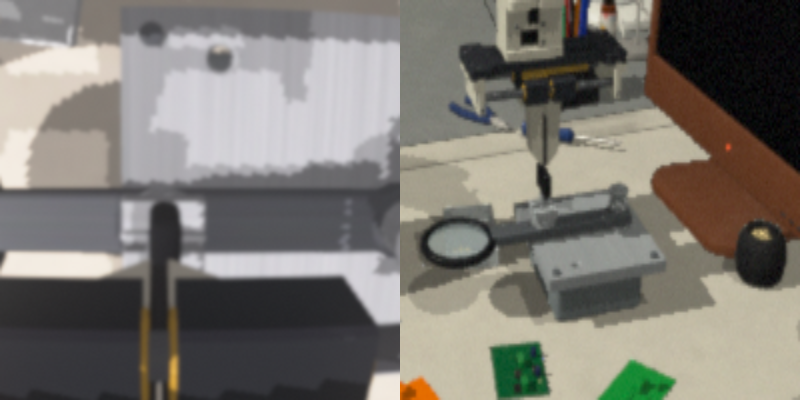

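```bash
python3 - <<'E'
from h import *
o=arm.observe();e=grab("side")
pts=np.array([o["position"],[.529,.0017,.132],[.529,.0017,.108],[.533,-.0178,.132],[.533,-.0178,.108],[.525,.021,.132]],float)
K=np.array([[e["fx"],0,e["cx"]],[0,e["fy"],e["cy"]],[0,0,1]])
p=cv2.projectPoints(pts,np.array(e["rvec"]),np.array(e["tvec"]),K,None)[0][:,0];print(p.round(1))
P=cloud(e)
for v in range(150,192,3):
    print(v,[ (tuple(P[v,u].round(3)),int(e["img"][v,u].mean())) for u in range(246,260,3)])
E
```

```text
[[249.9 183.3]
 [250.1 172.5]
 [250.1 181.3]
 [252.3 175.6]
 [252.2 184.5]
 [248.1 169.5]]
150 [((np.float64(0.518), np.float64(-0.01), np.float64(0.196)), 94), ((np.float64(0.525), np.float64(-0.011), np.float64(0.196)), 94), ((np.float64(0.533), np.float64(-0.001), np.float64(0.192)), 87), ((np.float64(0.54), np.float64(-0.007), np.float64(0.194)), 97), ((np.float64(0.547), np.float64(-0.005), np.float64(0.194)), 98)]
153 [((np.float64(0.518), np.float64(-0.015), np.float64(0.19)), 96), ((np.float64(0.525), np.float64(-0.015), np.float64(0.19)), 98), ((np.float64(0.533), np.float64(-0.001), np.float64(0.185)), 62), ((np.float64(0.54), np.float64(-0.007), np.float64(0.187)), 98), ((np.float64(0.547), np.float64(-0.008), np.float64(0.187)), 97)]
156 [((np.float64(0.518), np.float64(-0.014), np.float64(0.182)), 98), ((np.float64(0.525), np.float64(-0.011), np.float64(0.181)), 99), ((np.float64(0.533), np.float64(-0.011), np.float64(0.181)), 42), ((np.float64(0.54), np.float64(-0.008), np.float64(0.179)), 95), ((np.float64(0.547), np.float64(-0.007), np.float64(0.179)), 97)]
159 [((np.
[... 2980 characters left out ...]
, np.float64(-0.001)), 152)]
186 [((np.float64(0.519), np.float64(0.002), np.float64(0.095)), 153), ((np.float64(0.527), np.float64(0.006), np.float64(0.093)), 103), ((np.float64(0.533), np.float64(-0.005), np.float64(0.098)), 82), ((np.float64(0.542), np.float64(0.006), np.float64(0.092)), 111), ((np.float64(0.555), np.float64(0.073), np.float64(0.061)), 118)]
189 [((np.float64(0.518), np.float64(-0.005), np.float64(0.09)), 141), ((np.float64(0.525), np.float64(-0.015), np.float64(0.094)), 157), ((np.float64(0.533), np.float64(-0.012), np.float64(0.093)), 142), ((np.float64(0.54), np.float64(-0.014), np.float64(0.094)), 105), ((np.float64(0.548), np.float64(-0.006), np.float64(0.09)), 108)]
```

The side view's depth puts the light fingertips near z 0.14 above the wing, and the opening reads shut, so I suspect the grip missed. A small pull will tell.

Request:
jog_arm(rows=[[[0,0,0.3],[0,0,0],0],[[0,0,0.6],[0,0,0],0],[[0,0,0.6],[0,0,0],0]])

```text
clock: 4.4
position: [0.5288, 0.0019, 0.1088]
ee_rot: [1.965, 2.451, 0.001]
force: [-0.4, 0.6, 1.1]
width: 0.005
gripper_force: 0.0
```

```bash
python3 - <<'E'
from h import *
o=arm.observe();e=grab("side");P=cloud(e);print(o["position"],o["force"],o["width"])
m=(e["img"].max(-1)<60)&(abs(P[...,0]-.53)<.02)&(abs(P[...,1])<.04)&(P[...,2]>.08)&(P[...,2]<.15)
for v in range(164,190,2):
    print(v,[(e["img"][v,u].mean().astype(int),P[v,u,2].round(3)) for u in range(246,258)])
E
```

```text
[0.52880219 0.00193949 0.1088114 ] [-0.3848925   0.57805638  1.09641148] 0.004691875821077355
164 [(np.int64(116), np.float64(0.162)), (np.int64(117), np.float64(0.161)), (np.int64(116), np.float64(0.161)), (np.int64(117), np.float64(0.159)), (np.int64(114), np.float64(0.159)), (np.int64(83), np.float64(0.16)), (np.int64(53), np.float64(0.158)), (np.int64(82), np.float64(0.158)), (np.int64(108), np.float64(0.159)), (np.int64(115), np.float64(0.158)), (np.int64(117), np.float64(0.158)), (np.int64(117), np.float64(0.158))]
166 [(np.int64(167), np.float64(-0.001)), (np.int64(146), np.float64(0.156)), (np.int64(126), np.float64(0.156)), (np.int64(118), np.float64(0.156)), (np.int64(115), np.float64(0.155)), (np.int64(86), np.float64(0.155)), (np.int64(50), np.float64(0.153)), (np.int64(82), np.float64(0.153)), (np.int64(110), np.float64(0.154)), (np.int64(120), np.float64(0.153)), (np.int64(140), np.float64(0.152)), (np.int64(170), np.float64(-0.004))]
168 [(np.int64(184), np.float64(0.001)), (np.int64(183), np.float64(0.0)), (np.int64(177), np.float64(-0.002)), (np.int64(158), np.float6
[... 3916 characters left out ...]
loat64(0.098)), (np.int64(97), np.float64(0.096)), (np.int64(82), np.float64(0.097)), (np.int64(90), np.float64(0.098)), (np.int64(103), np.float64(0.094)), (np.int64(109), np.float64(0.09)), (np.int64(111), np.float64(0.092)), (np.int64(120), np.float64(0.059))]
188 [(np.int64(136), np.float64(0.092)), (np.int64(145), np.float64(0.096)), (np.int64(145), np.float64(0.095)), (np.int64(146), np.float64(0.094)), (np.int64(136), np.float64(0.095)), (np.int64(133), np.float64(0.095)), (np.int64(142), np.float64(0.094)), (np.int64(144), np.float64(0.094)), (np.int64(146), np.float64(0.095)), (np.int64(148), np.float64(0.095)), (np.int64(147), np.float64(0.093)), (np.int64(158), np.float64(0.094))]
```

The background is visible between the fingers and wing: real tips are about 38 mm above the reported TCP (tip 0.148 at reported 0.109). I'll go by what is seen: open, and descend in checked steps.

Request:
jog_arm(rows=[[[0,0,0.2],[0,0,0],0.5],[[0,0,0.2],[0,0,0],0.5],[[0,0,0.2],[0,0,0],0.5],[[0,0,0.2],[0,0,0],0.5],[[0,0,-1.7],[0,0,0],0.5],[[0,0,-3.4],[0,0,0],0.5],[[0,0,-3.4],[0,0,0],0.5],[[0,0,-3.4],[0,0,0],0.5]])

```text
clock: 5.45
position: [0.5287, 0.0018, 0.0746]
ee_rot: [1.965, 2.451, -0.0]
force: [0.2, -0.0, 0.9]
width: 0.5
gripper_force: 0.0
```

```bash
python3 - <<'E'
from h import *
o=arm.observe();e=grab("side");P=cloud(e);print(o["position"],o["force"],o["width"])
b=e["img"][110:230,190:310]
cv2.imwrite("pics/s3.png",cv2.resize(b,(600,600),interpolation=cv2.INTER_CUBIC)[:,:,::-1])
for v in range(160,192,2): print(v,[(u,)+tuple(P[v,u].round(3).tolist()) for u in (238,240,242,258,260,262,264,266) if abs(P[v,u,1])<.03])
E
```

```text
[0.52869942 0.00181103 0.07463621] [ 0.19216595 -0.03971175  0.85796786] 0.5002656063647883
160 [(260, 0.554, 0.012, 0.161), (262, 0.557, -0.005, 0.167), (264, 0.563, -0.001, 0.166), (266, 0.567, -0.008, 0.168)]
162 [(238, 0.498, -0.017, 0.168), (240, 0.503, -0.015, 0.167), (260, 0.554, 0.006, 0.158), (262, 0.557, -0.006, 0.163), (264, 0.563, 0.0, 0.16), (266, 0.568, -0.003, 0.161)]
164 [(238, 0.498, -0.019, 0.164), (240, 0.503, -0.016, 0.163), (260, 0.553, 0.004, 0.153), (262, 0.558, -0.003, 0.156), (264, 0.562, -0.006, 0.157), (266, 0.568, 0.002, 0.154)]
166 [(238, 0.498, -0.019, 0.158), (240, 0.503, -0.017, 0.158), (242, 0.508, -0.012, 0.156), (260, 0.553, 0.002, 0.149), (262, 0.558, -0.004, 0.151), (264, 0.563, -0.005, 0.151), (266, 0.568, -0.003, 0.15)]
168 [(238, 0.498, -0.02, 0.154), (240, 0.503, -0.015, 0.152), (242, 0.508, -0.015, 0.151), (260, 0.554, 0.004, 0.143), (262, 0.558, -0.007, 0.147), (264, 0.563, -0.006, 0.147), (266, 0.568, -0.002, 0.145)]
170 [(238, 0.498, -0.022, 0.149), (240, 0.503, -0.015, 0.146), (242, 0.508, -0.015, 0.146), (260, 0.554, 0.003, 0.137), (262,
[... 491 characters left out ...]
176 [(238, 0.498, -0.018, 0.132), (240, 0.503, -0.014, 0.13), (242, 0.508, -0.017, 0.131), (260, 0.554, 0.0, 0.123), (262, 0.558, -0.007, 0.126), (264, 0.563, -0.003, 0.124), (266, 0.568, -0.003, 0.124)]
178 [(238, 0.498, -0.016, 0.126), (240, 0.503, -0.019, 0.127), (242, 0.508, -0.016, 0.125), (260, 0.554, -0.0, 0.117), (262, 0.558, -0.004, 0.119), (264, 0.563, -0.003, 0.118)]
180 [(238, 0.498, -0.019, 0.121), (240, 0.503, -0.018, 0.121), (242, 0.508, -0.014, 0.119), (262, 0.558, -0.009, 0.116)]
182 [(242, 0.508, -0.018, 0.116)]
184 []
186 []
188 [(258, 0.548, -0.012, 0.095)]
190 [(258, 0.548, -0.013, 0.09), (262, 0.561, 0.018, 0.075), (264, 0.566, 0.014, 0.077), (266, 0.571, 0.016, 0.076)]
```

View pics/s3.png

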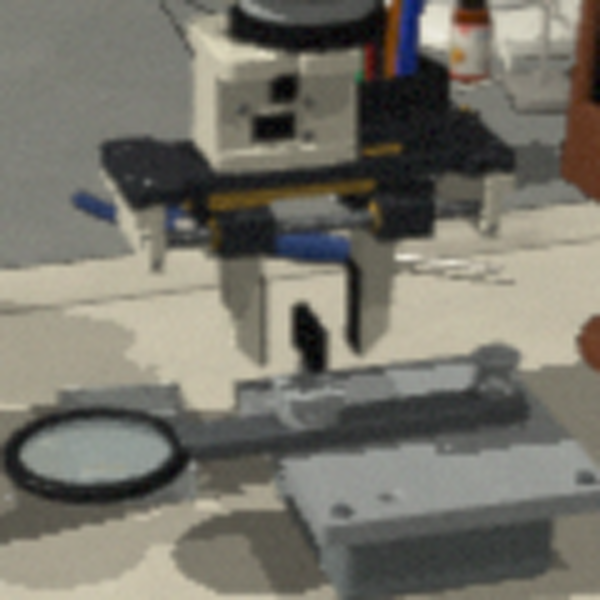

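The fingers now straddle the wing (at crop (310,335)), tips at z≈0.114, well centred. Lower 1 cm and close.

Request:
jog_arm(rows=[[[0,0,-0.5],[0,0,0],0.5],[[0,0,-1],[0,0,0],0.5],[[0,0,-1],[0,0,0],0.5],[[0,0,-1],[0,0,0],0],[[0,0,-1],[0,0,0],0],[[0,0,-1],[0,0,0],0],[[0,0,-1],[0,0,0],0],[[0,0,-1],[0,0,0],0]], newtons=35)

```text
clock: 6.5
position: [0.5299, 0.0021, 0.0647]
ee_rot: [1.964, 2.45, 0.002]
force: [5.3, 2.2, -3.3]
width: 0.108
gripper_force: 35.0
```

Request:
jog_arm(rows=[[[0.1,0,0.4],[0,0,0],0],[[0.1,0,0.8],[0,0,0],0],[[0.1,0,1.1],[0,0,0],0],[[0.1,0,1.1],[0,0,0],0],[[0.1,0,1.1],[0,0,0],0]])

```text
clock: 7.12
position: [0.5298, 0.0021, 0.0755]
ee_rot: [1.965, 2.451, 0.001]
force: [5.1, 0.5, -8.4]
width: 0.108
gripper_force: 35.0
```

Request:
jog_arm(rows=[[[0.1,0,0],[0,0,-10],0],[[0.1,0,0],[0,0,-20],0],[[0.1,0,0],[0,0,-30],0],[[0.1,0,0],[0,0,-40],0],[[0.1,0,0],[0,0,-50],0],[[0.1,0,0],[0,0,-60],0],[[0.1,0,0],[0,0,-66],0],[[0.1,0,0],[0,0,-66],0]])

```text
clock: 8.12
position: [0.5299, 0.0022, 0.0751]
ee_rot: [-2.982, -0.987, 0.002]
force: [2.0, 1.0, -7.9]
width: 0.11
gripper_force: 35.0
```

```bash
python3 - <<'E'
from h import *
o=arm.observe();print(o["position"],o["ee_rot"],o["force"],o["ft_torque"])
R=cv2.Rodrigues(np.array(o["ee_rot"]))[0];print("y dir",np.degrees(np.arctan2(R[1,1],R[0,1])))
E
```

```text
[0.52990275 0.00221962 0.07508072] [-2.98239051e+00 -9.86624904e-01  1.85835129e-03] [ 2.0010101   1.0159687  -7.90518092] [ 0.06238726 -0.52358066  0.01229251]
y dir -53.38985147544947
```

Held and twisted by 66°. Now swing on the 100 mm arc towards the right hole (+40°), turning with the arm.

Request:
jog_arm(rows=[[[0.22,-0.85,0],[0,0,5],0],[[0.52,-1.67,0],[0,0,10],0],[[0.89,-2.46,0],[0,0,15],0],[[1.33,-3.21,0],[0,0,20],0],[[1.83,-3.93,0],[0,0,25],0],[[2.39,-4.6,0],[0,0,30],0],[[3.0,-5.21,0],[0,0,35],0],[[3.67,-5.77,0],[0,0,40],0]])

```text
clock: 9.12
position: [0.5655, -0.0548, 0.0747]
ee_rot: [-2.457, -1.952, 0.003]
force: [0.8, 3.5, -8.2]
width: 0.108
gripper_force: 35.0
```

Request:
jog_arm(rows=[[[0,0,0],[0,0,0],0],[[0,0,0],[0,0,0],0],[[0,0,0],[0,0,0],0]])

```text
clock: 9.5
position: [0.5663, -0.0553, 0.0751]
ee_rot: [-2.465, -1.945, 0.001]
force: [-0.9, 2.8, -8.2]
width: 0.108
gripper_force: 35.0
```

```bash
python3 - <<'E'
from h import *
o=arm.observe();print(o["position"],o["ee_rot"],o["force"],o["ft_torque"])
R=cv2.Rodrigues(np.array(o["ee_rot"]))[0];print("y dir",np.degrees(np.arctan2(R[1,1],R[0,1])))
d=grab("wrist");e=grab("top")
a=d["img"];b=e["img"][130:250,200:320]
cv2.imwrite("pics/w4.png",np.hstack([cv2.resize(a[60:380,100:420],(400,400)),cv2.resize(b,(400,400))])[:,:,::-1])
P=cloud(e);im=e["img"]
m=(im.max(-1)<60)&(abs(P[...,2]-.073)<.008)&(P[...,0]<.52)&(P[...,0]>.35)&(P[...,1]<0.04)&(P[...,1]>-.2)
q=P[m][:,:2];c=q.mean(0);
for _ in range(5):
    r=np.hypot(*(q-c).T);q=q[(r>.03)&(r<.055)];A=np.c_[2*q,np.ones(len(q))];s=np.linalg.lstsq(A,(q**2).sum(1),rcond=None)[0];c=s[:2]
print("lens",len(q),c,np.sqrt(s[2]+c@c))
print("arm angle",np.degrees(np.arctan2(.0233-c[1],.6266-c[0]))-12.5, np.hypot(.6266-c[0],.0233-c[1]))
E
```

```text
[ 0.56628826 -0.05525307  0.07513003] [-2.46533377e+00 -1.94533365e+00  1.47077133e-03] [-0.91804473  2.83179765 -8.17655471] [0.57468419 0.25200343 0.05841041]
y dir -13.447812044472219
lens 149 [ 0.4958824  -0.14091869] 0.04172678009523612
arm angle 38.980313751269755 0.20989251936962905
```

View pics/w4.png

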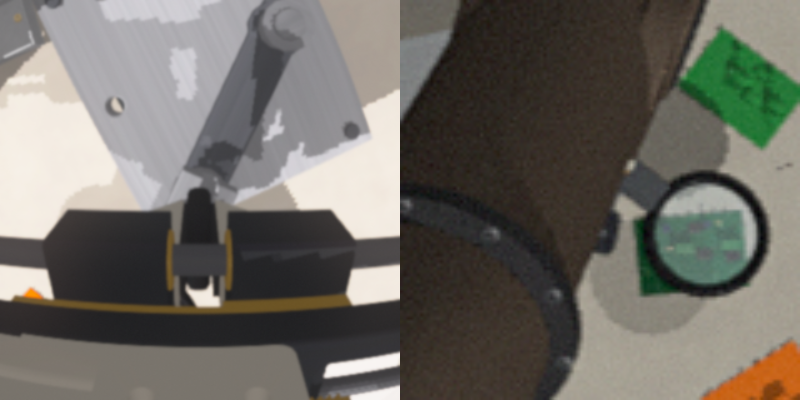

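The top view shows the lens at crop (706,232) over the dark green board; the arm is at ≈39.5°. Twist back.

Request:
jog_arm(rows=[[[0,0,0],[0,0,10],0],[[0,0,0],[0,0,20],0],[[0,0,0],[0,0,30],0],[[0,0,0],[0,0,40],0],[[0,0,0],[0,0,50],0],[[0,0,0],[0,0,60],0],[[0,0,0],[0,0,66],0],[[0,0,0],[0,0,66],0]])

```text
clock: 10.6
position: [0.5671, -0.0559, 0.0754]
ee_rot: [-1.01, -2.975, -0.0]
force: [0.6, 2.8, -9.5]
width: 0.11
gripper_force: 35.0
```

Request:
jog_arm(rows=[[[0,0,-0.2],[0,0,0],0],[[0,0,-0.4],[0,0,0],0],[[0,0,-0.5],[0,0,0],0],[[0,0,-0.5],[0,0,0],0]])

```text
clock: 11.1
position: [0.5672, -0.0558, 0.0703]
ee_rot: [-1.009, -2.975, 0.0]
force: [-1.4, 2.7, -6.5]
width: 0.108
gripper_force: 35.0
```

Request:
jog_arm(rows=[[[0,0,-0.15],[0,0,0],0],[[0,0,-0.25],[0,0,0],0],[[0,0,-0.25],[0,0,0],0]])

```text
clock: 11.48
position: [0.5672, -0.0558, 0.0679]
ee_rot: [1.009, 2.975, -0.0]
force: [-1.1, 2.5, -7.2]
width: 0.108
gripper_force: 35.0
```

Lift ≈3 mm with spring still pulling down on the gripper: the pin is entering the hole.

Request:
jog_arm(rows=[[[0,0,-0.2],[0,0,0],0],[[0,0,-0.35],[0,0,0],0],[[0,0,-0.35],[0,0,0],0],[[0,0,-0.35],[0,0,0],0]])

```text
clock: 11.98
position: [0.5675, -0.0559, 0.0646]
ee_rot: [1.008, 2.975, 0.0]
force: [-0.9, 1.7, -1.2]
width: 0.108
gripper_force: 35.0
```

Request:
jog_arm(rows=[[[0,0,0],[0,0,0],0.5],[[0,0,0],[0,0,0],0.5],[[0,0,0],[0,0,0],0.5],[[0,0,0],[0,0,0],0.5],[[0,0,3],[0,0,0],0.5],[[0,0,7],[0,0,0],0.5],[[0,0,12],[0,0,0],0.5],[[-3,3,15],[0,0,0],0.5]])

```text
clock: 12.98
position: [0.5392, -0.0278, 0.217]
ee_rot: [1.013, 2.969, 0.0]
force: [-0.3, 1.7, -0.6]
width: 0.497
gripper_force: 0.0
```

Request:
jog_arm(rows=[[[-3,6,2],[0,0,0],0.5],[[-6,11,2],[0,0,0],0.5],[[-9,16,2],[0,0,0],0.5],[[-12,21,2],[0,0,0],0.5],[[-15,26,2],[0,0,0],0.5],[[-15,26,2],[0,0,0],0.5],[[-15,26,2],[0,0,0],0.5]])

```text
clock: 13.85
position: [0.3875, 0.2338, 0.2345]
ee_rot: [1.008, 2.975, -0.0]
force: [0.4, -0.9, 0.1]
width: 0.505
gripper_force: 0.0
```

```bash
python3 - <<'E'
from h import *
o=arm.observe();print(o["clock"],o["position"],o["force"],o["width"])
e=grab("top");s=grab("side");P=cloud(e)
cv2.imwrite("pics/f.png",np.hstack([cv2.resize(e["img"][130:250,170:320],(400,400)),cv2.resize(s["img"][130:280,180:330],(400,400))])[:,:,::-1])
for n,Q,im in(("top",P,e["img"]),("side",cloud(s),s["img"])):
    m=(abs(Q[...,0]-.567)<.03)&(abs(Q[...,1]+.056)<.03)&(Q[...,2]>.105)&(Q[...,2]<.16)&(im.max(-1)<90)
    print(n,m.sum(),np.percentile(Q[m][:,2],[50,90,98]) if m.sum() else 0,cv2.minAreaRect(Q[m][:,:2].astype(np.float32)) if m.sum() else 0)
im=e["img"]
m=(im.max(-1)<60)&(abs(P[...,2]-.073)<.008)&(P[...,0]<.55)&(P[...,0]>.35)&(P[...,1]<0.04)&(P[...,1]>-.2)
q=P[m][:,:2];c=np.array([.496,-.141])
for _ in range(5):
    r=np.hypot(*(q-c).T);k=q[(r>.03)&(r<.055)];A=np.c_[2*k,np.ones(len(k))];t=np.linalg.lstsq(A,(k**2).sum(1),rcond=None)[0];c=t[:2]
print("lens",len(k),c,np.degrees(np.arctan2(.0233-c[1],.6266-c[0]))-12.5)
E
```

```text
13.85 [0.38752732 0.23376016 0.23449076] [ 0.35273079 -0.87774227  0.130262  ] 0.5049074679518679
top 87 [0.13155003 0.13436283 0.1366593 ] ((0.5639063119888306, -0.054712746292352676), (0.010078340768814087, 0.039195314049720764), 50.426429748535156)
side 145 [0.12185911 0.13062846 0.13182667] ((0.5674082636833191, -0.05892517790198326), (0.011067130602896214, 0.03755120187997818), 52.836212158203125)
lens 383 [ 0.49678619 -0.13899398] 38.844793729109774
```

View pics/f.png

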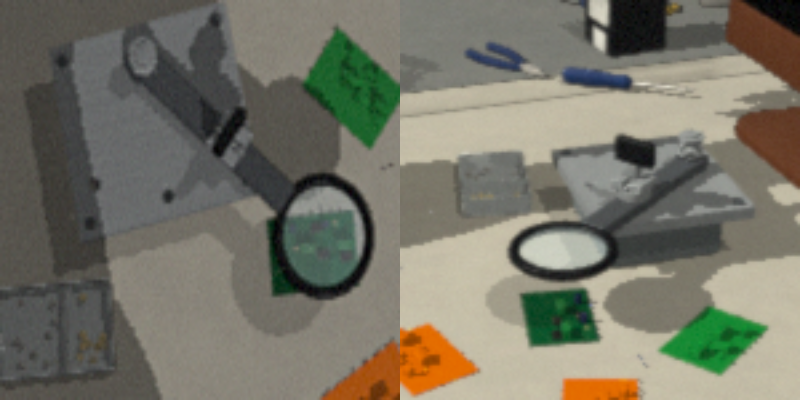

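The arm stands locked at the right hole with the wing across it. The knob top is at 0.131, as at the start, so the plunger is home. The lens is over the board, and board and tray lie where they were.

```bash
python3 -c "
from cell import arm
print(arm.sign_off())"
```

```text
the job is handed in; nothing more can be done
None
```

The magnifier is swung over the circuit board and locked in the right index hole with the plunger home, the gripper is clear, and the job was handed in at about 14 s.

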